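# Free and open a kitchen cupboard held by a child-safety hook

## Robot

A 7-joint arm with a two-finger parallel gripper is mounted at the origin on the work surface. World frame = base frame: x ahead of the robot, y to its left, z up, the work surface at z = 0. Lengths are in m, angles in rad, forces in N, time in s.
With the tool pointing down it reaches from about 0.425 to 0.875 m from the base axis. Payload 4.7 kg.
Tool frame: the origin (TCP) lies midway between the tips of the shut fingers; the grasp point (between the pads) lies 19 mm behind it; z points along the fingers, y is the line along which they close (so a half turn about z gives the same grasp; the last joint's range is limited). The gripper opens to 87 mm and grips with 3 to 60 N. Pads are 19 mm wide; open, the fingers measure 117 mm over their backs; the gripper's body (75 mm by 190 mm) begins 51 mm behind the grasp point.
Start: joints at [-1.285, 0.321, -0.07, 1.45, 0.023, 1.371, -0.057], TCP at [0.175, 0.626, 0.223] pointing down, gripper open.
Joint ranges: [-2.86, 2.86], [-0.3, 2.09], [-1.38, 1.24], [0.06, 2.45], [-1.56, 4.7], [0.09, 2.05], [-2.69, 2.69]. Speed limits (rad/s): [2.57, 2.57, 3.14, 3.14, 3.14, 3.14, 3.14].

## Interface

Orientations are given as a rotation vector (axis times angle).
In Python, from bench import ctrl gives the robot as it stands.
- The arm moves only by the tool hand_motion, called after "Emit:" as name(argument=value, ...) on one line, values as JSON. Schema: {"type":"object","properties":{"offsets":{"type":"array","items":{"type":"number"},"minItems":5,"maxItems":100},"force":{"type":"number"},"only":{"type":"string"},"quiet":{"type":"boolean"},"lines":{"type":"string"}},"required":["offsets"],"additionalProperties":false}. offsets is one flat list of numbers that holds 1 to 20 rows one after another, with no inner brackets; each row has 5 numbers: dx, dy, dz in units of 50 mm, then a turn about the tool's z in rad, then the opening from 0.0 (shut) to 1.0 (fully open); each row is the pose to reach, as a shift and turn from the pose commanded when the call began, along the tool's axes at that moment; what a row does not reach only later rows make up. A row lasts 1/10 s, in which the tool goes at most 0.05 m and 0.15 rad, less where a joint would pass 70% of its speed; a pose out of reach is approached as far as the arm can. The fingers move at their own pace and stop on an object; force is the grip in N (left out, the last holds). Time passes only in rows, so rows that do not move let the fingers close. The tool returns the time, the measured TCP pose, the force, the opening and the grip force at its end. only (a regular expression) keeps the lines of the reply that match it, lines (a string "A,B") keeps lines A to B, and quiet returns only ok. Input that does not fit is refused with a message, and nothing moves.
- ctrl.get_state(): the state, without advancing time (a new reading comes with each control period).
- ctrl.get_image(name): name is "scene" or "top" or "wrist"; returns the picture (400x640x3 uint8, red, green, blue); there is no depth.
- ctrl.camera_model(name): a dict with "vertical_fov" (degrees; the focal length in pixels is half the picture's height over the tangent of half this angle, whatever the lens; pixels are square), "cx", "cy" (the principal point, pixels), "rvec" (rotation vector, rad) and "tvec" (3), from world to camera coordinates, as OpenCV has them; the wrist camera has in their place "hand_eye" (4x4, takes a point from camera to tool coordinates, whose origin is the TCP and whose axes are the flange's). Camera axes: x right, y down, z forward; pixel columns grow to the right and rows downward; lengths in m; the calibration is good to about 2 mm. A picture is of the moment at which its call begins: read the wrist's pose just before it. camera_model takes no time and is no camera call.
- ctrl.close_job(): hands the job in; it is judged then, once.
The state is a dict: "time": time; "joint_positions": joint angles; "qd": joint speeds; "joint_torque": joint torques, N m; "position": TCP position; "tool_rot": TCP orientation; "ft_force": force on the tool from outside, world axes, zero at the start; "torque": the same for the moment, N m; "grip_width": opening from 0.0 (shut) to 1.0 (fully open); "grip_force": force on a finger pad.
Only numpy, scipy, OpenCV 4.12 (cv2) and the standard library are available. Lean on these libraries where they do the work, as an engineer would, in place of code of your own. Each camera call takes 0.05 s, during which the arm holds its last target. There are 200 camera calls.

## Task

Open the small wooden cupboard on the counter, whose door hangs ajar on a child-safety hook: lift whatever stands in the door's way aside, upright on the counter, and leave the other things alone; slide the metal guard on the cupboard's top fully towards the hinge, reach down through the narrow gap behind the door, press the sprung hook down and draw the door past the catch while it is down. Swing the door wide open, to about a right angle, without it bumping anything, and leave everything standing so.

Things in the scene. Friction and masses are not known exactly. Their poses are not given: they have to be found in the camera images.
- cabinet: Wooden cupboard fixed to the counter, 260 wide (y), 180 deep (x), 260 high. Origin: middle of the lower edge of the carcass's open front; x points into the cupboard, away from the robot, y along the front to the hinge side, z up. A slot in the top, behind a steel strike bar (x 0 to 12, y -85 to -41, z 248 to 260 mm in this frame), holds the hook's barb. Pose varies.
- hinge (a point): Point on the door's vertical hinge line at the height of the door's top edge: in the cabinet frame (-1, 130, 256) mm.
- door_panel: Wooden door, 260 wide, 16 thick, top edge 256 above the counter, in front of the carcass; steel bar handle to 44 off the back face, 232 from the hinge, 85 to 160 high. Origin: on the hinge line at counter height. Shut, its axes match the cabinet's: back face is the plane x = 0, door runs along -y to -260, outside looks to -x.
- door_edge (a point): Top corner of the door's back face at its free edge, 260 from the hinge, 256 above the counter.
- door (a joint): Door angle, rad: 0 shut, grows as it opens towards the robot, clockwise from above (the panel's yaw is the cabinet's minus this angle); stop at 1.65. Starts at 0.17 to 0.195; the hook catches at about 0.20. Light hinge friction (about 1 N at the edge): it stays anywhere. Gap between door and carcass at the hook: angle x 190 mm, so 33 to 38 mm at the start.
- hook_pad (a point): Top face of the white plastic hook arm (24 wide along the door, 65 long away from its back face), 20 from the door's back face, 190 from the hinge, 12 below the door's top edge: press it down here, inside the gap. A barb at the arm's far end stands 13 above this face, behind the strike. Moves with the door.
- hook (a joint): How far the hook is pressed down, m: 0 up (sprung), stop at 0.018. From about 0.010 the barb passes below the strike; keep it down until the door has opened to about 0.35 rad. Spring: 3 N to start, 7 N at 10 mm, 10 N at the stop.
- guard_rib (a point): Top middle of the upright rib of the aluminium guard, 287 above the counter. Rib: 40 long (cabinet x), 10 thick (cabinet y), 19 above the guard's plate; pinch or push it. Plate: 120 (x) by 60 (y) by 6, underside 262 above the counter, from 45 before to 75 behind the carcass front, centred in y on the rib. Rib middle: cabinet x = 40, y = -60 plus the joint's value, at 0 above the hook.
- guard (a joint): How far the guard has been slid along cabinet +y (towards the hinge), in m: 0 covers the hook, starts at 0 to 0.01, stop at 0.08. Friction about 2 N, stays where it is left.
- carton_flat: Cardboard carton, 70 by 160 by 55 high, loose on the rear of the cupboard's top (260 above the counter). Origin: centre of the underside, long side along its y. Leave alone.
- spraycan: Copper-coloured spray can, diameter 56, 190 high; the cap, from 150 up, is 48 in diameter. Origin: centre of the underside, z up. One of spray can, jar, tall carton and mill (which one varies) stands in the door's swing.
- jar: Glass jar with a metal screw lid, diameter 66 at most, 150 high. Origin: centre of the underside.
- carton_tall: Standing white paperboard carton, 75 (its x) by 56 (its y) by 175 high. Origin: centre of the underside.
- mill: Dark wooden pepper mill, 190 high, foot diameter 58, waist 40, head (130 to 180 above the foot) diameter 52. Origin: centre of the underside.

How it is judged:
By the outcome, as a careful person would: the job done as asked, in the order asked, and still so for the second after the job is handed in, with the robot touching nothing.
It also fails if it takes over 72 s, if anything falls off the work surface, if the arm or the gripper's body presses on something with over 40 N, if the wrist force passes 120 N, or if a joint passes its speed limit or range.

## Working session

There is one attempt and no reset: what is moved stays moved. The work goes in short steps, Python scripts to look and compute and a tool call to move; the robot and the scene stay as the last step left them, time stands still between calls to the robot, and variables do not carry over. Pictures are saved under pics/ and viewed, at most 10 in all, crops included, and the job is handed in when it is done.

```bash
ls; mkdir -p pics; python3 - <<'E'
from bench import ctrl
import cv2
for n in ("scene","top"):
    cv2.imwrite(f"pics/{n}0.png",ctrl.get_image(n)[:,:,::-1]); print(n,ctrl.camera_model(n))
print(ctrl.camera_model("wrist"));s=ctrl.get_state();print(s)
E
```

```text
bench.py
pics
scene {'vertical_fov': 56.0173186030106, 'cx': 318.4682407237143, 'cy': 196.66474786256066, 'rvec': array([ 2.31254647, -1.25715709,  0.35830446]), 'tvec': array([-0.31428006,  0.52822885,  0.74160448])}
top {'vertical_fov': 57.39815560811503, 'cx': 318.2096505218277, 'cy': 197.82839889251693, 'rvec': array([ 2.13403922, -2.17049764,  0.13911032]), 'tvec': array([0.02045348, 0.62994818, 1.06814999])}
{'vertical_fov': 70.06033150904753, 'cx': 320.9382967614234, 'cy': 202.13409197739267, 'hand_eye': array([[-1.00272596e-03, -9.62575028e-01, -2.71013486e-01,
         7.36387340e-02],
       [ 9.99999495e-01, -9.46774208e-04, -3.37194455e-04,
         4.15317618e-04],
       [ 6.79863836e-05, -2.71013687e-01,  9.62575491e-01,
        -1.61332168e-01],
       [ 0.00000000e+00,  0.00000000e+00,  0.00000000e+00,
         1.00000000e+00]])}
{'time': 0.1, 'joint_positions': array([-1.28489858,  0.32176053, -0.07007592,  1.4515374 ,  0.02259518,
        1.37078552, -0.05688564]), 'qd': array([-0.00038244, -0.00277404,  0.00057144, -0.0023484 ,  0.00032183,
       -0.00145846,  0.00053424]), 'joint_torque': array([-4.24372074e-04, -4.92570341e+01, -4.05963929e-01, -3.13396275e+01,
       -6.42943732e-02,  3.95241415e-02,  8.43005751e-05]), 'position': array([0.17442135, 0.62565824, 0.22157106]), 'tool_rot': array([-4.25555943e-01, -3.11249235e+00,  2.66751408e-03]), 'ft_force': array([ 0.26124944, -0.03595275, -0.65496479]), 'torque': array([-0.01718867,  0.02798227,  0.01183975]), 'grip_force': 0.0, 'grip_width': 0.9980525414082706}
```

View pics/scene0.png

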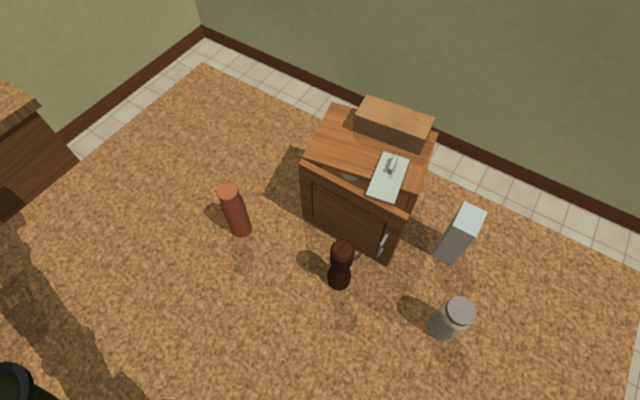

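View pics/top0.png

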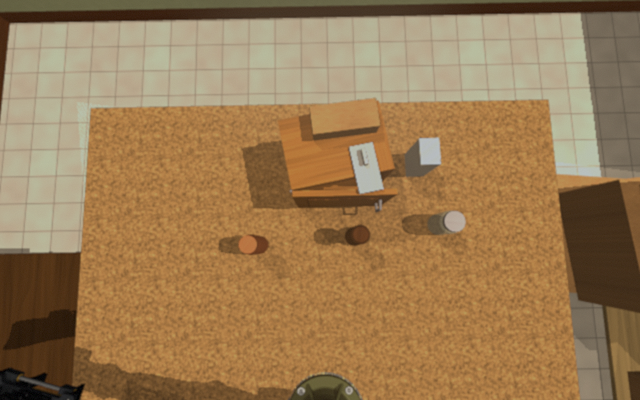

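Top view: cupboard at (280–395, 105–205), white guard plate at (365,167), the mill at (358,235) in the door's swing, the spray can at (253,244), jar (453,222), tall carton (430,152). The scene view agrees. I'll enlarge both for measuring.

```bash
python3 - <<'E'
import cv2
def crop(n,x,y,w,h,k):
    a=cv2.imread(f"pics/{n}0.png")[y:y+h,x:x+w]
    a=cv2.resize(a,None,fx=k,fy=k,interpolation=cv2.INTER_CUBIC)
    for i in range(0,w,20): cv2.putText(a,str(x+i),(i*k,10),0,.35,(255,255,255)); cv2.line(a,(i*k,12),(i*k,18),(255,255,255))
    for i in range(0,h,20): cv2.putText(a,str(y+i),(0,i*k+4),0,.35,(255,255,255)); cv2.line(a,(24,i*k),(30,i*k),(255,255,255))
    cv2.imwrite(f"pics/{n}c.png",a)
crop("top",230,90,240,180,3) if 0 else crop("top",220,90,260,180,3)
crop("scene",200,80,300,280,2) if 0 else crop("scene",210,90,260,200,3)
E
```

```text
(no output)
```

View pics/topc.png

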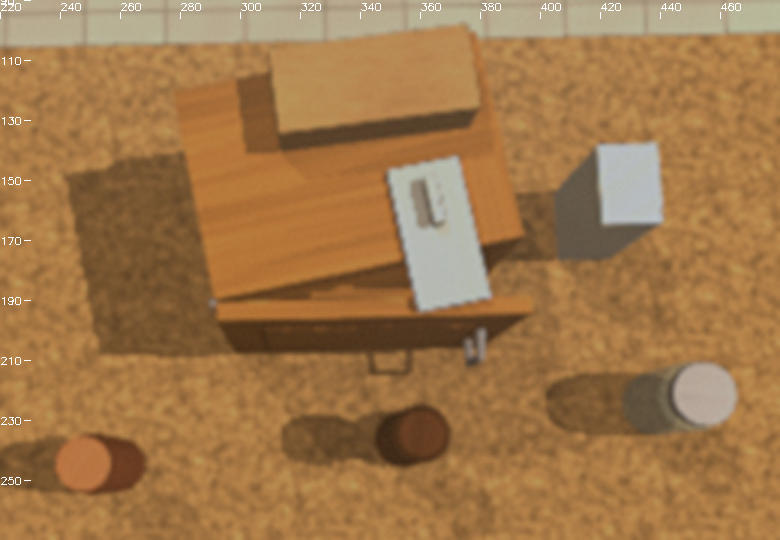

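View pics/scenec.png

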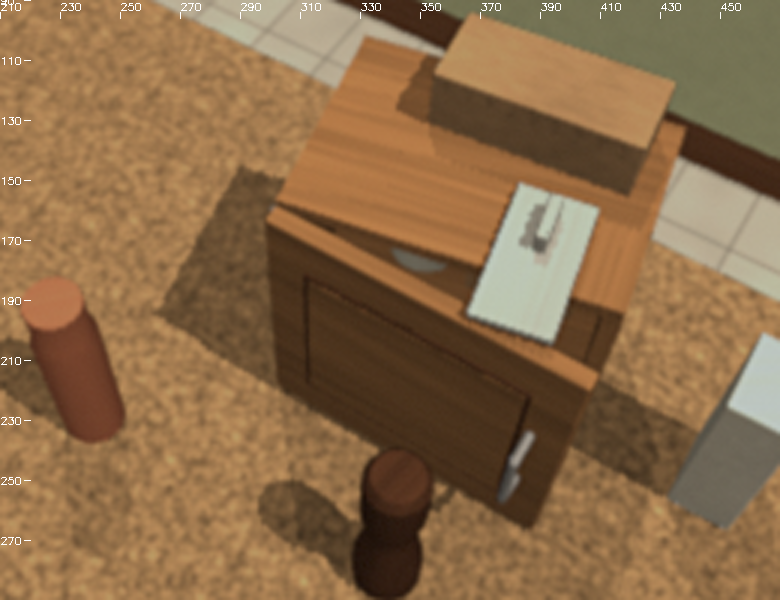

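The crops give carcass, door, guard corners and object tops to about 0.5 px. I'll fit poses to these and triangulate the objects from both views.

```bash
cat > h.py <<'E'
import numpy as np, cv2
from bench import ctrl
from scipy.spatial.transform import Rotation as R
from scipy.optimize import least_squares
def proj(n,P):
    m=ctrl.camera_model(n); f=200/np.tan(np.radians(m["vertical_fov"]/2))
    K=np.array([[f,0,m["cx"]],[0,f,m["cy"]],[0,0,1]])
    return cv2.projectPoints(np.atleast_2d(np.asarray(P,float)),m["rvec"],m["tvec"],K,None)[0][:,0]
def tri(a,b):
    "a: top pixel, b: scene pixel -> world point, residual px"
    f=lambda p:np.r_[proj("top",p)[0]-a,proj("scene",p)[0]-b]
    s=least_squares(f,[.6,0,.2]); return s.x.round(4),np.abs(s.fun).max().round(2)
def cab2w(c,P):
    x,y,t=c[:3]; P=np.atleast_2d(P); r=R.from_euler("z",t).as_matrix()
    return P@r.T+[x,y,0]
def door(c,a,P):
    "door_panel frame -> world"
    r=R.from_euler("z",-a).as_matrix(); return cab2w(c,np.atleast_2d(P)@r.T+[-.001,.13,0])
def tool():
    s=ctrl.get_state(); return s["position"],R.from_rotvec(s["tool_rot"]).as_matrix(),s
def delta(target):
    p,r,_=tool(); return (r.T@(np.asarray(target)-p)).round(4)
E
python3 - <<'E'
from h import *
T=lambda *p:np.array(p)/3+[220,90]
S=lambda *p:np.array(p)/3+[210,90]
g=lambda j:[[.075,-.03-.06+j,.268],[.075,-.09+.06-.06+.06+j if 0 else -.03+j,.268]]
def pts(v):
    c=v[:3];a=v[3];j=v[4]
    C=cab2w(c,[[.18,.13,.26],[0,.13,.26],[0,-.13,.26],[.18,-.13,.26]])
    G=cab2w(c,[[.075,-.03+j,.268],[.075,-.09+j,.268],[-.045,-.09+j,.268],[-.045,-.03+j,.268]])
    D=door(c,a,[[0,-.26,.256],[-.016,-.26,.256],[-.016,0,.256]])
    return np.r_[C,G,D]
top=T((175,92),(215,299),(524,236),(np.nan,0),(388,172),(459,156),(491,296),(417,311),(532,297),(530,317),(217,319))
sc=S((366,38),(278,203),(622,313),(686,127),(519,183),(599,207),(553,342),(467,315),(598,375),(590,389),(268,220))
f=lambda v:np.nan_to_num(np.r_[proj("top",pts(v))-top,proj("scene",pts(v))-sc].ravel())
s=least_squares(f,[.65,0,.1,.18,.005],loss="soft_l1"); print(s.x.round(4)); print(f(s.x).reshape(-1,2).round(1).tolist())
np.save("fit.npy",s.x); c,a=s.x[:3],s.x[3]
for n,t,q in [("spray",(83,463),(53,304)),("mill",(424,432),(398,478)),("jar",(704,394),(np.nan,)*2),("carton",(630,183),(np.nan,)*2)]:
    if n=="jar": q=(np.array((460,311))-[210,90])*3
    if n=="carton": q=(np.array((469,219))-[210,90])*3
    p,r=tri(T(t)[0],S(q)[0]); d=door(c,0,[[0,0,0]])[0]
    u=p[:2]-d[:2]; print(n,p,r,"hinge dist",np.hypot(*u).round(3),"door angle at it",(c[2]-np.arctan2(u[0],-u[1])*-1 if 0 else 0))
    L=R.from_euler("z",-c[2]).as_matrix()@np.r_[u,0]; print("  in hinge frame",L.round(3),"angle",np.degrees(np.arctan2(-L[0],-L[1])).round(1))
print("rib",cab2w(c,[[.04,-.06+s.x[4],.287]]),"pad",door(c,a,[[.02,-.19,.244]]),"hinge",door(c,a,[[0,0,.256]]))
print("rib tri",tri(T((436,199))[0],S((551,215))[0]))
E
```

```text
[ 6.473e-01 -5.430e-02  1.877e-01  1.896e-01  5.000e-04]
[[-0.3, -0.7], [0.2, -0.2], [1.0, -0.5], [0.0, 9.7], [0.1, -1.0], [0.3, -0.5], [0.6, 0.0], [1.1, 0.0], [0.8, -0.5], [1.8, -0.7], [-0.2, 0.2], [-0.7, -1.1], [-1.2, -1.1], [1.2, 0.6], [-0.4, 0.3], [-0.4, -0.1], [-0.1, 0.3], [-0.5, 0.0], [-0.6, -0.6], [0.2, 0.0], [-0.7, 1.3], [-2.2, -0.4]]
spray [0.4937 0.1934 0.1871] 0.59 hinge dist 0.176 door angle at it 0
  in hinge frame [-0.104  0.142  0.   ] angle 143.9
mill [ 0.5142 -0.101   0.1875] 0.04 hinge dist 0.205 door angle at it 0
  in hinge frame [-0.138 -0.151  0.   ] angle 42.5
jar [ 0.5453 -0.3609  0.1443] 0.16 hinge dist 0.441 door angle at it 0
  in hinge frame [-0.156 -0.412  0.   ] angle 20.8
carton [ 0.7362 -0.2965  0.1718] 0.05 hinge dist 0.387 door angle at it 0
  in hinge frame [ 0.043 -0.384  0.   ] angle -6.4
rib [[ 0.69771352 -0.1053178   0.287     ]] pad [[ 0.64172138 -0.11684984  0.244     ]] hinge [[0.62207595 0.07318715 0.256     ]]
rib tri (array([ 0.6964, -0.106 ,  0.2892]), np.float64(0.56))
```

Fit is consistent to about 1 px, and the heights agree with the text to 3–6 mm. Rib, pad and hinge are located, and the mill is the only thing in the swing (hinge distance 0.205, at 42°). First move: go above the mill with the tool's y along world y.

The manual's scale: shifts go in units of 50 mm. Converting my numbers, -0.609 m is -12.18, -0.522 m is -10.44.

Emit:
hand_motion(offsets=[0, 0, -2, 0, 1, 0, 0, -2, 0, 1, -6.8, -3.84, -2, -0.15, 1, -6.8, -3.84, -2, -0.15, 1, -6.8, -3.84, -2, -0.15, 1, -6.8, -3.84, -2, -0.15, 1, -6.8, -3.84, -2, -0.15, 1, -6.8, -3.84, -2, -0.15, 1, -6.8, -3.84, -2, -0.15, 1, -6.8, -3.84, -2, -0.15, 1, -10.44, -12.18, -2, -0.272, 1, -10.44, -12.18, -2, -0.272, 1, -10.44, -12.18, -2, -0.272, 1, -10.44, -12.18, -2, -0.272, 1, -10.44, -12.18, -2, -0.272, 1, -10.44, -12.18, -2, -0.272, 1, -10.44, -12.18, -2, -0.272, 1, -10.44, -12.18, -2, -0.272, 1, -10.44, -12.18, -2, -0.272, 1, -10.44, -12.18, -2, -0.272, 1], force=20)

```text
time: 2.1
position: [0.5129, -0.1089, 0.3226]
tool_rot: [0.018, 3.141, -0.005]
ft_force: [0.3, 0.2, -0.5]
grip_width: 0.998
grip_force: 0.0
```

```bash
python3 - <<'E'
from h import *
p,r,s=tool(); print(s["time"],p,r.round(3).tolist(),s["joint_positions"].round(2),delta([.514,-.101,.141]))
E
```

```text
2.1 [ 0.51287232 -0.10894085  0.32261509] [[-1.0, 0.012, 0.0], [0.012, 1.0, -0.003], [-0.0, -0.003, -1.0]] [-0.43  0.01  0.59  1.62 -0.    1.52  1.72] [-0.001   0.0086  0.1816]
```

Emit:
hand_motion(offsets=[0, 0, 0, 0, 1, 0, 0, 0, 0, 1])

```text
time: 2.3
position: [0.5139, -0.099, 0.3222]
tool_rot: [0.003, -3.141, -0.001]
ft_force: [0.3, -0.3, 0.9]
grip_width: 0.997
grip_force: 0.0
```

```bash
python3 - <<'E'
from h import *
print(delta([.514,-.101,.141]))
E
```

```text
[-0.0003 -0.0022  0.1812]
```

Emit:
hand_motion(offsets=[0, -0.04, 1, 0, 1, 0, -0.04, 1.8, 0, 1, 0, -0.04, 2.6, 0, 1, 0, -0.04, 3.2, 0, 1, 0, -0.04, 3.62, 0, 1, 0, -0.04, 3.62, 0, 1, 0, -0.04, 3.62, 0, 0, 0, -0.04, 3.62, 0, 0, 0, -0.04, 3.62, 0, 0, 0, -0.04, 3.62, 0, 0, 0, -0.04, 3.62, 0, 0, 0, -0.04, 3.62, 0, 0, 0, -0.04, 3.62, 0, 0, 0, -0.04, 3.62, 0, 0], force=20)

```text
time: 3.7
position: [0.5143, -0.1022, 0.142]
tool_rot: [-0.001, 3.141, 0.001]
ft_force: [-0.7, 1.9, 4.2]
grip_width: 0.591
grip_force: 20.0
```

Emit:
hand_motion(offsets=[0, 0, -0.4, 0, 0, 0, 0, -1, 0, 0, 0.6, -0.6, -1, 0, 0, 1, -1.4, -1, 0, 0, 1.5, -2.2, -1, 0, 0, 1.88, -3.16, -1, 0, 0, 1.88, -3.16, -1, 0, 0, 1.88, -3.16, -0.6, 0, 0, 1.88, -3.16, -0.3, 0, 0, 1.88, -3.16, -0.1, 0, 0, 1.88, -3.16, -0.02, 0, 0, 1.88, -3.16, -0.02, 0, 0, 1.88, -3.16, -0.02, 0, 0])

```text
time: 5.0
position: [0.42, -0.2608, 0.1427]
tool_rot: [0.001, -3.142, 0.001]
ft_force: [-0.9, 0.5, -3.0]
grip_width: 0.59
grip_force: 20.0
```

```bash
python3 - <<'E'
from h import *
cv2.imwrite("pics/w1.png",ctrl.get_image("top")[:,:,::-1])
E
```

Emit:
hand_motion(offsets=[0, 0, 0.02, 0, 0, 0, 0, 0.02, 0, 0, 0, 0, 0.02, 0, 0.7, 0, 0, 0.02, 0, 0.8, 0, 0, 0.02, 0, 1, 0, 0, 0.02, 0, 1, 0, 0, -0.2, 0, 1, 0, 0, -0.8, 0, 1, 0, 0, -1.6, 0, 1, 0, 0, -2.6, 0, 1, 0, 0, -3.6, 0, 1, 0, 0, -4.6, 0, 1, 0, 0, -4.6, 0, 1, 0, 0, -4.6, 0, 1])

```text
time: 6.45
position: [0.4203, -0.2612, 0.3744]
tool_rot: [0.0, 3.138, -0.001]
ft_force: [0.1, 1.0, -0.1]
grip_width: 1.001
grip_force: 0.0
```

```bash
python3 - <<'E'
from h import *
c=np.load("fit.npy")[:3]
p,r,s=tool(); print(s["joint_positions"].round(2)); print(r.round(3).tolist())
for x,y,z in [(.04,-.075,.275),(.04,-.0995,.278)]: print(delta(cab2w(c,[[x,y,z]])[0]))
cv2.imwrite("pics/s2.png",ctrl.get_image("scene")[:,:,::-1])
E
```

```text
[-0.28 -0.09  0.73  1.58  0.06  1.62  2.02]
[[-1.0, 0.0, 0.003], [0.0, 1.0, -0.001], [-0.003, -0.001, -1.0]]
[-0.28    0.1407  0.1002]
[-0.2846  0.1167  0.0972]
```

View pics/s2.png

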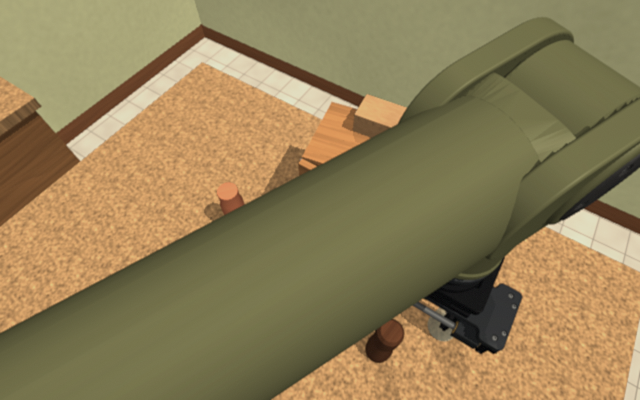

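The mill stands upright at its new place, (385,345) in this view. Next: the guard rib, closing along cabinet y.

Emit:
hand_motion(offsets=[-5.54, 3.12, 0, -0.188, 0.5, -5.54, 3.12, 0, -0.188, 0.5, -5.54, 3.12, 0, -0.188, 0.5, -5.54, 3.12, 0, -0.188, 0.5, -5.54, 3.12, 0, -0.188, 0.5, -5.54, 3.12, 0, -0.188, 0.5, -5.54, 3.12, 0, -0.188, 0.5, -5.54, 3.12, 0, -0.188, 0.5, -5.54, 3.12, 0, -0.188, 0.5, -5.54, 3.12, 0, -0.188, 0.5])

```text
time: 7.5
position: [0.6955, -0.1065, 0.3728]
tool_rot: [0.291, -3.127, 0.0]
ft_force: [-0.8, 0.4, 0.4]
grip_width: 0.503
grip_force: 0.0
```

```bash
python3 - <<'E'
from h import *
f=np.load("fit.npy");c=f[:3]
p,r,s=tool(); print(s["joint_positions"].round(2)); print(np.arctan2(r[0,1],r[1,1])*-1-c[2])
print(delta(cab2w(c,[[.04,-.0595,.273]])[0]))
T=np.eye(4);T[:3,:3]=r;T[:3,3]=p
m=ctrl.camera_model("wrist");M=np.linalg.inv(T@m["hand_eye"])
fl=200/np.tan(np.radians(m["vertical_fov"]/2))
im=ctrl.get_image("wrist")[:,:,::-1].copy()
for P in np.r_[cab2w(c,[[.06,-.0595,.287],[.02,-.0595,.287],[.075,-.0295,.268],[.075,-.0895,.268],[-.045,-.0895,.268],[-.045,-.0295,.268]]),door(c,f[3],[[.02,-.19,.244],[0,-.26,.256]])]:
    q=M[:3,:3]@P+M[:3,3]; u=(int(m["cx"]+fl*q[0]/q[2]),int(m["cy"]+fl*q[1]/q[2])); cv2.circle(im,u,2,(0,0,255),-1)
cv2.imwrite("pics/w3.png",im)
E
```

```text
[-0.29  0.48  0.67  1.03 -0.3   1.72  2.04]
-0.0023300864401743504
[-0.0025  0.0007  0.0998]
```

View pics/w3.png

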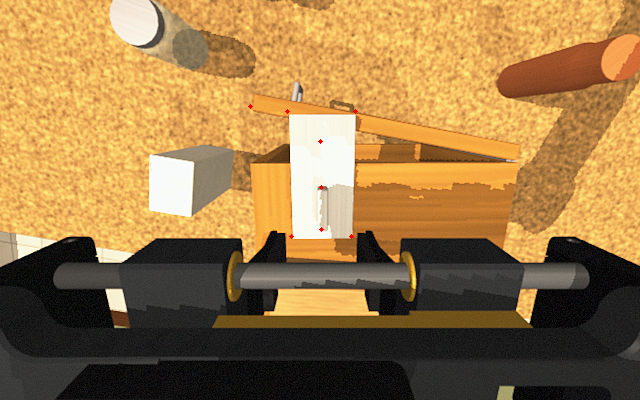

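The projected model points sit within about 3 px of the guard, rib (321,188)–(321,230) and door corner (250,106). Now descend and pinch.

Converted, 0.1 m is 2, 0.09 m is 1.8.

Emit:
hand_motion(offsets=[-0.04, 0.02, 0.8, 0, 0.5, -0.04, 0.02, 1.5, 0, 0.5, -0.04, 0.02, 1.8, 0, 0.5, -0.04, 0.02, 2, 0, 0.5, -0.04, 0.02, 2, 0, 0.5, -0.04, 0.02, 2, 0, 0, -0.04, 0.02, 2, 0, 0, -0.04, 0.02, 2, 0, 0, -0.04, 0.02, 2, 0, 0, -0.04, 0.02, 2, 0, 0, -0.04, 0.02, 2, 0, 0, -0.04, 0.02, 2, 0, 0], force=15)

```text
time: 8.75
position: [0.6989, -0.1036, 0.273]
tool_rot: [-0.295, 3.127, -0.001]
ft_force: [0.5, -0.7, 0.8]
grip_width: 0.114
grip_force: 15.0
```

Converted, 0.083 m is 1.66, 0.08 m is 1.6.

Emit:
hand_motion(offsets=[0, 0.3, 0, 0, 0, 0, 0.6, 0, 0, 0, 0, 0.9, 0, 0, 0, 0, 1.2, 0, 0, 0, 0, 1.4, 0, 0, 0, 0, 1.52, 0, 0, 0, 0, 1.6, 0, 0, 0, 0, 1.64, 0, 0, 0, 0, 1.66, 0, 0, 0, 0, 1.66, 0, 0, 0])

```text
time: 9.75
position: [0.6842, -0.0264, 0.2729]
tool_rot: [-0.288, 3.125, -0.01]
ft_force: [5.3, -7.7, 0.5]
grip_width: 0.112
grip_force: 15.0
```

The rib moved 78.6 mm and then met the stop (about 9 N). Release, rise, go above the pad with shut fingers and the tool's y along the door.

Emit:
hand_motion(offsets=[0, -0.06, 0, 0, 0.0, 0, -0.06, 0, 0, 0.5, 0, -0.06, 0, 0, 0.5, 0, -0.06, 0, 0, 0.5, 0, -0.06, -0.4, 0, 0.5, 0, -0.06, -1.2, 0, 0.5, 0, -0.06, -2, 0, 0.5, 0, -0.06, -2, 0, 0.5])

```text
time: 10.55
position: [0.6851, -0.0244, 0.3787]
tool_rot: [-0.296, 3.119, -0.001]
ft_force: [0.4, -0.0, 0.3]
grip_width: 0.495
grip_force: 0.0
```

```bash
python3 - <<'E'
from h import *
f=np.load("fit.npy");c,a=f[:3],f[3]
p,r,s=tool();print(c[2]-a, delta(door(c,a,[[.018,-.19,.372]])[0]))
E
```

```text
-0.0018659616702816073 [ 0.062  -0.0823  0.0063]
```

Emit:
hand_motion(offsets=[1.24, -1.64, 0.08, 0.188, 0, 1.24, -1.64, 0.08, 0.188, 0, 1.24, -1.64, 0.08, 0.188, 0, 1.24, -1.64, 0.08, 0.188, 0, 1.24, -1.64, 0.08, 0.188, 0, 1.24, -1.64, 0.08, 0.188, 0, 1.24, -1.64, 0.08, 0.188, 0])

```text
time: 11.25
position: [0.6387, -0.1149, 0.368]
tool_rot: [0.005, -3.141, -0.001]
ft_force: [0.2, -0.3, 0.6]
grip_width: 0.022
grip_force: 0.0
```

```bash
cat >> h.py <<'E'
def wrist(name,P):
    p,r,s=tool(); T=np.eye(4);T[:3,:3]=r;T[:3,3]=p
    m=ctrl.camera_model("wrist");M=np.linalg.inv(T@m["hand_eye"])
    fl=200/np.tan(np.radians(m["vertical_fov"]/2))
    im=cv2.resize(ctrl.get_image("wrist")[:,:,::-1],(0,0),fx=2,fy=2,interpolation=cv2.INTER_CUBIC)
    for X in P:
        q=M[:3,:3]@X+M[:3,3]; u=(int(2*m["cx"]+2*fl*q[0]/q[2]),int(2*m["cy"]+2*fl*q[1]/q[2])); cv2.circle(im,u,2,(0,0,255),-1)
    cv2.imwrite(name,im[:560,250:1050])
E
python3 - <<'E'
from h import *
f=np.load("fit.npy");c,a=f[:3],f[3]
p,r,s=tool();print(r.round(3).tolist())
print(delta(door(c,a,[[.018,-.19,.262]])[0]))
wrist("pics/w4.png",np.r_[door(c,a,[[.02,-.19,.244],[0,-.202,.244],[0,-.178,.244],[0,-.26,.256],[-.016,-.26,.256],[0,0,.256]]),cab2w(c,[[0,-.085,.26],[0,-.041,.26],[0,-.13,.26],[.012,-.085,.26],[.012,-.041,.26]])])
E
```

```text
[[-1.0, -0.003, -0.001], [-0.003, 1.0, 0.0], [0.001, 0.0, -1.0]]
[-0.0011 -0.0019  0.106 ]
```

View pics/w4.png

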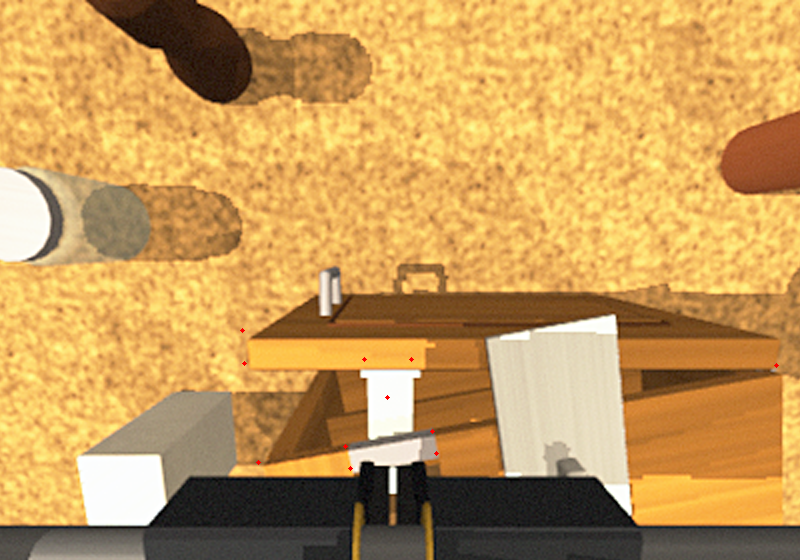

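The hook arm (367–414, 370–437) and strike front edge (346,446)–(436,430) are clear of the guard. The door face lies about 6 px (2.5 mm) nearer the carcass than modelled, leaving a gap of about 33 mm. I'll enter the gap's middle, then press.

Converted, 0.118 m is 2.36, -0.002 m is -0.04.

Emit:
hand_motion(offsets=[-0.04, -0.02, 0.8, 0, 0, -0.04, -0.02, 1.6, 0, 0, -0.04, -0.02, 2, 0, 0, -0.04, -0.02, 2.2, 0, 0, -0.04, -0.02, 2.36, 0, 0, -0.04, -0.02, 2.36, 0, 0])

```text
time: 11.9
position: [0.6403, -0.1176, 0.2504]
tool_rot: [0.001, -3.141, 0.0]
ft_force: [-0.1, 0.1, -0.4]
grip_width: 0.005
grip_force: 0.0
```

Emit:
hand_motion(offsets=[0, 0, 0.1, 0, 0, 0, 0, 0.2, 0, 0, 0, 0, 0.3, 0, 0, 0, 0, 0.36, 0, 0, 0, 0, 0.42, 0, 0, 0, 0, 0.42, 0, 0])

```text
time: 12.5
position: [0.6411, -0.1183, 0.2313]
tool_rot: [-0.0, 3.138, -0.0]
ft_force: [-0.5, 0.0, 8.5]
grip_width: 0.007
grip_force: 4.0
```

```bash
python3 - <<'E'
from h import *
f=np.load("fit.npy");c,a=f[:3],f[3]
p,r,s=tool();print(p,s["ft_force"])
for a in [.19,.25,.3,.35,.4,.5,.6,.8,1.0,1.2,1.4,1.55]:
    print(a,(r.T@(door(c,a,[[.011,-.19,0]])[0]-p))[:2].round(4))
E
```

```text
[ 0.6410889  -0.11827221  0.23130779] [-4.93682625e-01  3.53426698e-03  8.49703743e+00]
0.19 [0.0092 0.0015]
0.25 [0.0206 0.0012]
0.3 [0.0302 0.0015]
0.35 [0.0396 0.0023]
0.4 [0.0491 0.0035]
0.5 [0.0677 0.0073]
0.6 [0.0859 0.013 ]
0.8 [0.12   0.0297]
1.0 [0.1501 0.0529]
1.2 [0.1751 0.0815]
1.4 [0.1938 0.1146]
1.55 [0.2034 0.1415]
```

Pressed with 8.5 N, about 13 mm down. Press 2 mm more and draw the door along its arc.

Emit:
hand_motion(offsets=[0, 0, 0.04, 0, 0, 0.06, 0, 0.04, 0, 0, 0.12, 0.02, 0.04, 0, 0, 0.18, 0.03, 0.04, 0, 0, 0.3, 0.02, 0.04, 0.03, 0, 0.42, 0.02, 0.04, 0.06, 0, 0.52, 0.02, 0.04, 0.085, 0, 0.6, 0.03, 0.04, 0.11, 0, 0.7, 0.04, 0.04, 0.135, 0, 0.8, 0.05, 0.04, 0.16, 0, 0.88, 0.06, 0.04, 0.185, 0, 0.98, 0.07, 0.04, 0.21, 0, 1.16, 0.11, 0.04, 0.26, 0, 1.36, 0.15, 0.04, 0.31, 0, 1.36, 0.15, 0.04, 0.31, 0])

```text
time: 14.0
position: [0.5724, -0.1116, 0.2299]
tool_rot: [0.487, 3.1, 0.0]
ft_force: [-0.3, -2.0, 7.9]
grip_width: 0.007
grip_force: 4.3
```

```bash
python3 - <<'E'
from h import *
f=np.load("fit.npy");c,a=f[:3],f[3]
a=.51
wrist("pics/w5.png",np.r_[door(c,a,[[.02,-.19,.244],[0,-.26,.256],[-.016,-.26,.256],[0,0,.256]])])
E
```

```text
(no output)
```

View pics/w5.png

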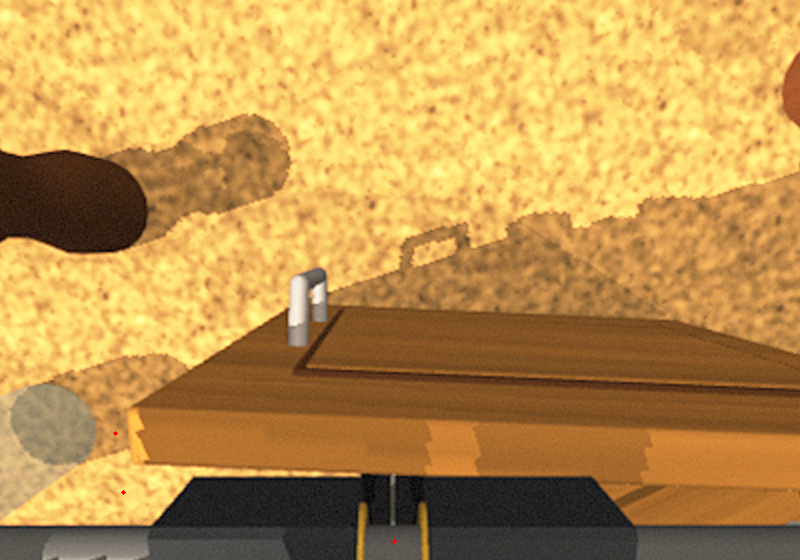

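The hook has passed the catch and the door is at about 0.54 rad, its top edge lying across (148,463)–(800,490). Compute the rest of the swing.

```bash
python3 - <<'E'
from h import *
f=np.load("fit.npy");c=f[:3]
p,r,s=tool(); print(s["joint_positions"].round(2))
b=door(c,.5,[[.011,-.19,0]])[0]; print("off",(r.T@(b-p))[:2].round(4))
for a in np.r_[.5:1.56:.07,1.53,1.56]:
    print(round(a,2),round(a-.5,2),(r.T@(door(c,a,[[.011,-.19,0]])[0]-p))[:2].round(4))
E
```

```text
[-0.52  0.21  0.77  1.64 -0.15  1.35  1.53]
off [-0.0003  0.001 ]
0.5 0.0 [-0.0003  0.001 ]
0.57 0.07 [0.013  0.0007]
0.64 0.14 [0.0263 0.0014]
0.71 0.21 [0.0396 0.0029]
0.78 0.28 [0.0526 0.0054]
0.85 0.35 [0.0655 0.0088]
0.92 0.42 [0.0781 0.0131]
0.99 0.49 [0.0904 0.0183]
1.06 0.56 [0.1023 0.0243]
1.13 0.63 [0.1137 0.0312]
1.2 0.7 [0.1247 0.0388]
1.27 0.77 [0.135  0.0471]
1.34 0.84 [0.1448 0.0562]
1.41 0.91 [0.1539 0.0659]
1.48 0.98 [0.1623 0.0763]
1.55 1.05 [0.1699 0.0872]
1.53 1.03 [0.1678 0.084 ]
1.56 1.06 [0.171  0.0888]
```

Converted, 0.162 m is 3.24, 0.158 m is 3.16.

Emit:
hand_motion(offsets=[0.13, 0.02, 0, 0.035, 0, 0.26, 0.014, 0, 0.07, 0, 0.52, 0.028, 0, 0.14, 0, 0.792, 0.06, 0, 0.21, 0, 1.052, 0.108, 0, 0.28, 0, 1.31, 0.18, 0, 0.35, 0, 1.56, 0.26, 0, 0.42, 0, 1.8, 0.36, 0, 0.49, 0, 2.04, 0.48, 0, 0.56, 0, 2.28, 0.62, 0, 0.63, 0, 2.5, 0.78, 0, 0.7, 0, 2.7, 0.94, 0, 0.77, 0, 2.9, 1.12, 0, 0.84, 0, 2.98, 1.22, 0, 0.875, 0, 3.08, 1.32, 0, 0.91, 0, 3.16, 1.42, 0, 0.945, 0, 3.24, 1.52, 0, 0.98, 0, 3.24, 1.52, 0, 0.98, 0])

```text
time: 15.85
position: [0.4413, 0.0121, 0.2292]
tool_rot: [1.888, 2.51, 0.003]
ft_force: [-2.9, -0.1, 8.8]
grip_width: 0.003
grip_force: 4.4
```

```bash
python3 - <<'E'
from h import *
f=np.load("fit.npy");c=f[:3];p,r,s=tool()
print(-np.arctan2(r[0,1],r[1,1]),"door-eq angle",c[2]+np.arctan2(r[0,1],r[1,1]),s["joint_positions"].round(2))
im=ctrl.get_image("top")[:,:,::-1]
cv2.imwrite("pics/t6.png",cv2.resize(im[100:340,220:480],(0,0),fx=2.5,fy=2.5,interpolation=cv2.INTER_CUBIC)[:600])
E
```

```text
-1.2898714514279703 door-eq angle 1.4775719475276836 [-0.71 -0.18  0.56  1.94  0.1   1.35  0.1 ]
```

View pics/t6.png

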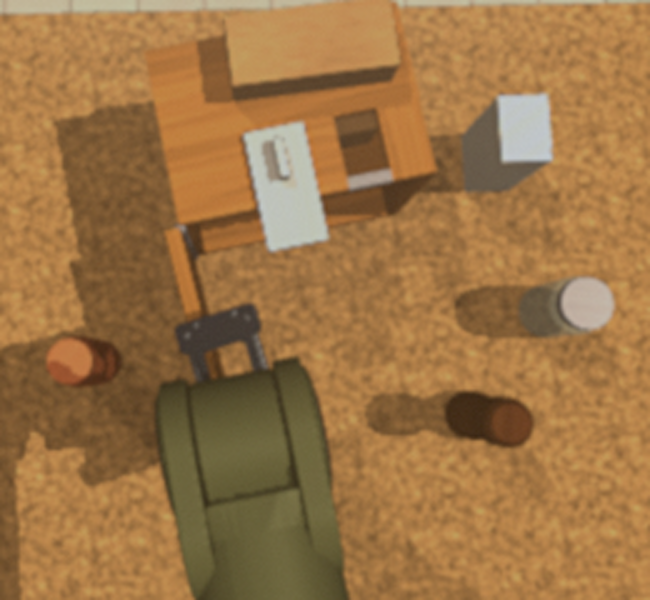

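The door is near a right angle (top edge (175,228)–(215,375)), with the spray can (70,360) clear. A last small push, ease off, then lift out.

Emit:
hand_motion(offsets=[0.1, 0.01, 0, 0.025, 0, 0.2, 0.02, 0, 0.05, 0, 0.2, 0.02, 0, 0.05, 0, 0.2, 0.02, 0, 0.05, 0, 0.14, 0.02, 0, 0.05, 0, 0.08, 0.02, 0, 0.05, 0, 0.08, 0.02, -0.2, 0.05, 0, 0.06, 0.02, -0.5, 0.05, 0, 0.06, 0.02, -1, 0.05, 0, 0.06, 0.02, -1.8, 0.05, 0, 0.06, 0.02, -2.6, 0.05, 0, 0.06, 0.02, -3.4, 0.05, 0, 0.06, 0.02, -3.4, 0.05, 0])

```text
time: 17.2
position: [0.4431, 0.0147, 0.4027]
tool_rot: [1.948, 2.458, 0.012]
ft_force: [0.8, 0.3, -0.2]
grip_width: 0.008
grip_force: 0.0
```

```bash
python3 - <<'E'
from h import *
f=np.load("fit.npy");c=f[:3];print(ctrl.get_state()["joint_positions"].round(2))
wrist("pics/w7.png",np.r_[door(c,1.57,[[0,-.26,.256],[-.016,-.26,.256],[0,0,.256],[0,-.15,.256]])])
E
```

```text
[-0.72 -0.21  0.52  1.62  0.1   1.69  0.04]
```

View pics/w7.png

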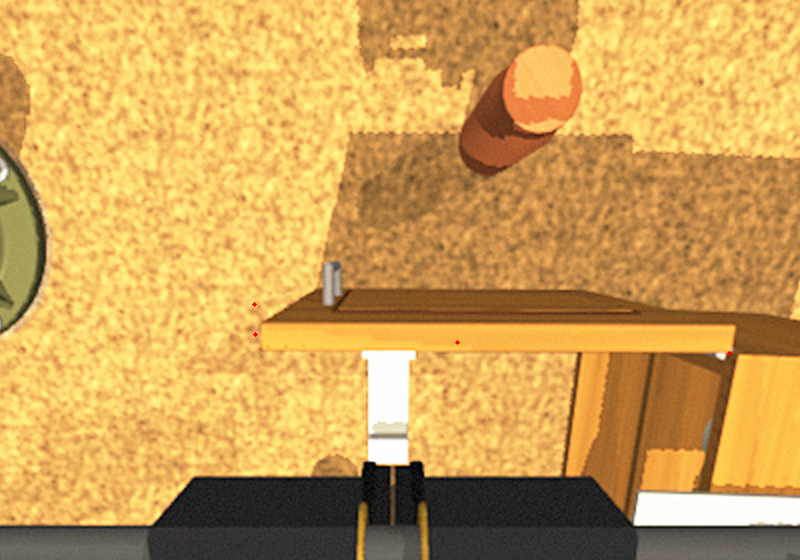

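The door stands parallel to the tool, edge (263,350)–(735,350), at about 1.53 rad. The hook is up, the arm is clear and the spray can is untouched. Handing in.

```bash
python3 -c "
from bench import ctrl
print(ctrl.close_job())"
```

```text
the job is handed in; nothing more can be done
None
```

The job is handed in at about 17 s; no verdict was returned. I set the mill aside upright, slid the guard to its stop, released the hook and left the door open at about 88°, with the arm touching nothing.

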